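Level the counter shelf under load

ROBOT

A 6-joint arm with a two-finger parallel gripper is mounted at the origin on the work surface. World frame = base frame: x ahead of the robot, y to its left, z up, the work surface at z = 0. Lengths are in mm, angles in degrees, forces in N, time in s.
With the tool pointing down it reaches from about 300 to 850 mm from the base axis. Payload 4.2 kg.
Tool frame: the origin (TCP) lies at the very end of the fingers, on their centre line; the grasp point (between the pads) lies env.grip_point_offset behind it (env.grip_point_offset is the distance from the TCP to the grasp point, in mm); z points along the fingers, y is the direction in which the jaws open and shut (so a half turn about z gives the same grasp; the last joint's range is limited). The gripper opens to 91 mm and grips with 3 to 60 N. Pads are 32 mm wide; open, the fingers measure 118 mm over their backs; the gripper's body (76 mm by 178 mm) begins 60 mm behind the grasp point.
Start: joints at [75.057, 18.312, 89.639, -0, 72.044, -1.146], TCP at [137.127, 558.426, 213.976] pointing down, gripper open.
Joint ranges: [-177.97, 177.97], [-48.28, 115.42], [12.27, 149.76], [-77.06, 257.06], [2.81, 150.46], [-146.56, 146.56]. Speed limits (degrees/s): [147.25, 147.25, 180, 180, 180, 180].

INTERFACE

Orientations are given as [roll, pitch, yaw] about the fixed x, y, z axes, in that order (R = Rz(yaw) Ry(pitch) Rx(roll)).
In Python, from workcell import env, grab_frame, camera_params gives the robot as it stands. The module is installed in compiled form; this text tells all that it offers.
- The arm moves only by the shell command python3 -m creep 'ROWS' [OPENING] [FORCE]. ROWS is a JSON object of lists of equal length, an entry for each row: "offset": the shift along the tool's x, y, z in m, a list of three; "rotation": the turn, a rotation vector about the tool's x, y, z in degrees, a list of three. A call has 1 to 5 rows; each row shifts and turns the commanded pose from where the row before left it, along the tool's axes as they then stand; what a row does not reach is not made up. A row lasts 1/8 s, in which the tool goes at most 62.5 mm and 10.7 degrees, less where a joint would pass 70% of its speed; a pose out of reach is approached as far as the arm can. A call is refused whole if a number of a shift passes 0.0625 or a number of a turn 10.7, either way. A call with a gripper value outside its range is refused whole. OPENING is the closure, from 0 (fully open) to 1 (shut), set as the call begins (- or left out, the last holds). The fingers move at their own pace and stop on an object; FORCE is the grip in N (left out, the last holds). Time passes only in rows, so rows that do not move let the fingers close. It gives the time, the measured TCP pose, the force and the opening at its end, in the units of the state.
- env.state(): the state, without advancing time (a new reading comes with each control period).
- grab_frame(name): name is "scene" or "side" or "wrist"; returns the picture (420x560x3 uint8, red, green, blue); there is no depth.
- camera_params(name): a dict with "mtx" (3x3 intrinsics, pixels), "k1" (the pictures are not rectified: a ray, as slopes to the right and down, at radius r is drawn at 1 + k1 r^2 times it, then the intrinsics apply), "R" (3x3) and "t" (3): a world point X has camera coordinates R X + t. Camera axes: x right, y down, z forward; pixel columns grow to the right and rows downward; lengths in mm; the calibration is good to about 2 mm. A picture is of the moment at which its call begins: read the wrist's pose just before it. camera_params takes no time and is no camera call; for the wrist camera it gives the pose at the moment of the call.
- env.job_done(): hands the job in, once; it reports no verdict.
The state is a dict: "time_s": time; "qpos": joint angles; "qvel": joint speeds; "effort": joint torques, N m; "ee_pos": TCP position; "ee_rot": TCP orientation; "force": force on the tool from outside, world axes, zero at the start; "torque": the same for the moment, N m; "gripper_width": finger opening in mm.
Only numpy, scipy, OpenCV 4.12 (cv2) and the standard library are available. Lean on these libraries where they do the work, as an engineer would, in place of code of your own. Each camera call takes 0.05 s, during which the arm holds its last target.

TASK

Set the spirit level upright on the shelf of the small riser, lengthwise in the middle of its clear part, and turn the black wing of the levelling foot so that, with the level pressed down firmly (about 10 N) until the springy shelf is fully bedded, the bubble stands centred between the two black lines. The shelf springs up when it is not pressed, so only the pressed reading counts. Finish while still pressing on top of the level, the bubble centred and the foot let go; do not disturb the mug, padlock or tape roll.

Things in the scene. Friction and masses are not known exactly. Their poses are not given: they have to be found in the camera images.
- level_mid (a point): Centre (half-way up) of the spirit level: an aluminium bar 180 mm long (its y axis), 26 mm wide (x), 45 mm tall (z, up), about 0.3 kg, that starts lying on the counter on its flat base in front of the riser. It can be gripped across its 26 mm width at the middle.
- vial_mid (a point): Middle of the vial on top of the spirit level, half-way between the two black lines (25 mm apart): 52 mm from the level's middle towards its +y end, at the height of the level's top (22.5 mm above level_mid), same axes as the level. The pale green vial is 68 mm long; it is flush with the top. The level's plain top, from its middle towards its -y end, is free for pressing.
- bubble (a joint): How far the white bubble (20 mm long) stands from the middle of the vial along the level's own y axis, in m, positive towards the level's +y end; 0 is centred, limits +-0.023. It drifts to the higher end, 12 mm for every 0.02 rad of slope along the level, and settles in about 1 s.
- level: The spirit level as a whole; origin at the centre of its underside, axes as level_mid.
- shelf: The grey shelf board, 400 mm long (y), 100 mm deep (x), 16 mm thick, top about 75 mm above the counter. Its origin is on its pivot near its +y end, 28 mm below the top. The levelling foot is at its -y end. Carries the foot.
- shelf_spot (a point): Point on the shelf's top surface where the middle of the level belongs; x across the shelf, y along it towards the pivot, z up. It is 140 mm from the pivot; the foot's axis is 185 mm from it towards -y. The level must lie along this y axis, either way round.
- bedding (a joint): How far the springy shelf is pressed down about its pivot, rad: 0 sprung up, 0.02 fully bedded (the foot end goes down; about 3 mm at the spot). About 4 to 5 N on the level at the spot beds it fully; it stays bedded only while pressed. When bedded, it starts foot end too low by 0.010 to 0.030 rad.
- foot_grip (a point): Centre of the black wing grip on top of the levelling foot: 56 mm long (its x axis), 12 mm thick (y), 26 mm tall, its middle 31 mm above the shelf's top. It turns with the foot about the vertical.
- foot_turn (a joint): Turn of the levelling foot, rad, growing clockwise seen from above, range -0.3 to 3.0, starts at 0 to 0.4. Clockwise raises the foot end: 1 rad changes the shelf's slope by 0.02 rad, which moves the bubble 12 mm. It stays where it is left; turning takes 0.2 N m.
- foot: The levelling foot with its wing; origin on its axis at the shelf's top.
- mug: White mug, 76 mm across, 90 mm tall, bystander; origin at the centre of its underside.
- padlock: Brass padlock standing upright, 45 x 22 x 76 mm, bystander; origin under its centre.
- tape_roll: Roll of tape lying flat, 80 mm across, 25 mm tall, bystander; origin under its centre.
Things that resemble listed ones, but are neither listed nor needed, are in the scene too. Leave any brown or orange look-alike of the level alone.

How it is judged (in metres and radians):
On the way:
1. the spirit level stands on the shelf at its spot, along the shelf, let go (x of level_mid in the frame of shelf_spot between -0.03 and 0.03 m and y of level_mid in the frame of shelf_spot between -0.04 and 0.04 m and angle between the y axis of level_mid and the y axis of shelf_spot, either way round below 0.15 rad and angle between the z axis of level_mid and the z axis of shelf_spot, either way round below 0.02 rad and angle between level_mid's own z axis and vertical below 0.1 rad and contact force between level and shelf above 0.5 N and contact force between level and the fingers below 0.2 N), for 0.2 s.
At the end, for the whole second after the job is handed in: Level flat on the shelf, within 30 mm (across), 40 mm (along) of its spot and 0.15 rad of the shelf's length; the fingers press it with 5 to 30 N, shelf bedded (over 0.018 rad), the bubble is within 3.5 mm of the vial's middle and nothing touches the foot for the last second (x of level_mid in the frame of shelf_spot between -0.03 and 0.03 m and y of level_mid in the frame of shelf_spot between -0.04 and 0.04 m and angle between the y axis of level_mid and the y axis of shelf_spot, either way round below 0.15 rad and angle between the z axis of level_mid and the z axis of shelf_spot, either way round below 0.02 rad and angle between level_mid's own z axis and vertical below 0.1 rad and contact force between level and shelf above 0.5 N and value of joint bubble between -0.0035 and 0.0035 m and value of joint bedding above 0.018 rad and contact force between level and the fingers between 5 and 30 N and contact force between foot and the arm below 0.2 N and contact force between foot and the fingers below 0.2 N); the arm keeps its last pose, push and grip.
It fails at once if a bystander (mug, padlock, tape roll) is moved more than 30 mm or tipped over (distance of any of mug, padlock, tape_roll from where it was at the start of the episode above 0.03 m or angle between any of mug, padlock, tape_roll's own z axis and vertical above 0.5 rad).
It also fails if it takes over 72 s, if anything falls off the work surface, if the arm or the gripper's body presses on something with over 40 N, if the wrist force passes 120 N, or if a joint passes its speed limit or range.

## Working session

There is one attempt and no reset: what is moved stays moved. The work goes in short steps, Python scripts to look and compute and a shell command to move; the robot and the scene stay as the last step left them, time stands still between calls to the robot, and variables do not carry over. Pictures are saved under pics/ and viewed, and the job is handed in when it is done.

```bash
mkdir -p pics; ls
cat > h.py <<'E'
import numpy as np, cv2
from workcell import env, grab_frame, camera_params
def snap(n,f):
    p=camera_params(n); im=grab_frame(n); cv2.imwrite('pics/'+f+'.png',im[:,:,::-1]); np.save('pics/'+f+'.npy',p,allow_pickle=True); return im,p
E
python3 - <<'E'
from h import *
s=env.state(); print(s, env.grip_point_offset)
for n in ["scene","side","wrist"]:
    im,p=snap(n,n+'0'); print(n,p)
E
```

```text
pics
{'time_s': 0.0, 'qpos': array([ 7.50583461e+01,  1.83514636e+01,  8.97057795e+01, -2.14734083e-03,
        7.20440057e+01, -1.14713132e+00]), 'qvel': array([-0.05264163,  0.06613189,  0.03389478, -0.00598896,  0.00299272,
        0.08963556]), 'effort': array([ 6.91601745e-04, -4.12472177e+01, -2.31967521e+01,  7.29077635e-02,
        4.57148720e-02, -1.41799742e-04]), 'ee_pos': array([136.99649772, 557.92414465, 213.12630915]), 'ee_rot': array([-1.79898731e+02,  1.41810626e-05,  1.66206141e+02]), 'force': array([0.85594071, 0.80259913, 0.13111461]), 'torque': array([-0.01998392,  0.0102111 , -0.03209221]), 'gripper_width': 91.16825755123136} 18.8
scene {'mtx': array([[499.92533778,   0.        , 286.34838059],
       [  0.        , 499.92533778, 210.96003956],
       [  0.        ,   0.        ,   1.        ]]), 'k1': -0.015066396979124678, 'R': array([[ 0.87879275,  0.47716252,  0.00626359],
       [ 0.28570616, -0.51558273, -0.80780346],
       [-0.38222413,  0.71168137, -0.58941864]]), 't': array([-479.8025181 ,  -47.99579846, 1312.85013196])}
side {'mtx': array([[422.71241089,   0.        , 284.06389716],
       [  0.        , 422.71241089, 207.53020959],
       [  0.        ,   0.        ,   1.        ]]), 'k1': 0.000860241444794038, 'R': array([[-0.983379  , -0.18148591,  0.005348  ],
       [-0.13694478,  0.72204978, -0.67815208],
       [ 0.11921353, -0.6676129 , -0.73490214]]), 't': array([ 516.08519729,   97.39156985, 1081.64446329])}
wrist {'mtx': array([[364.857641  ,   0.        , 278.66092889],
       [  0.        , 364.857641  , 207.87149963],
       [  0.        ,   0.        ,   1.        ]]), 'k1': -0.05977730607763447, 'R': array([[ 0.23767175,  0.97134181, -0.00268986],
       [ 0.93773541, -0.22872489,  0.2614139 ],
       [ 0.25330701, -0.06465308, -0.96522305]]), 't': array([-573.49028165,  -30.30311391,  391.33692797])}
```

View pics/scene0.png

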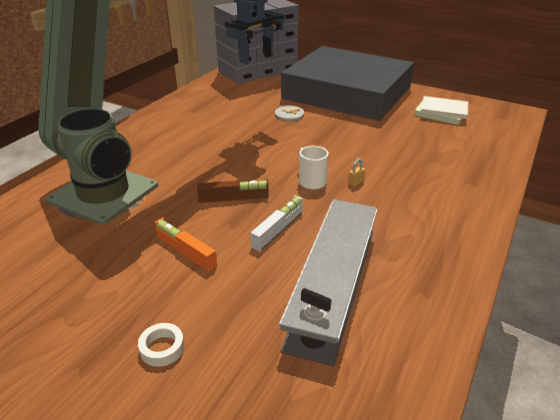

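View pics/side0.png

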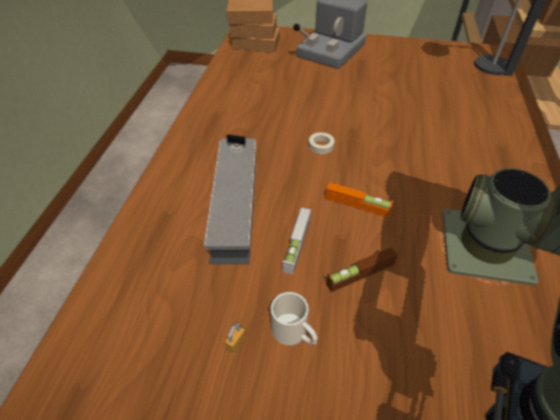

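View pics/wrist0.png

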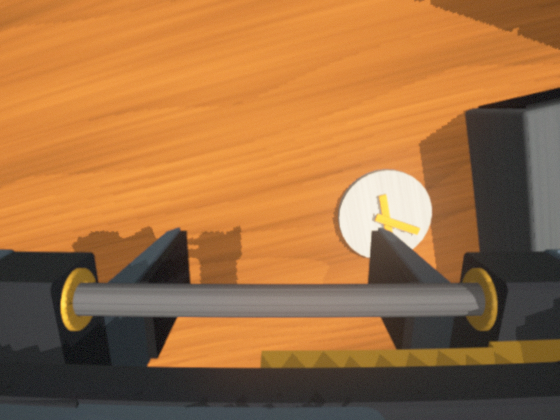

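Candidates for the level: the brown bar at scene (233,190), the orange bar at (186,243) and the silver bar at (277,222). The description fits the silver aluminium bar, so I'll check that one in close crops.

Run:
```python
import cv2,numpy as np
a=cv2.imread('pics/scene0.png'); b=cv2.imread('pics/side0.png')
c=cv2.resize(a[190:360,240:390],None,fx=3.5,fy=3.5,interpolation=cv2.INTER_CUBIC)
cv2.imwrite('pics/c1.png',c)
cv2.imwrite('pics/c2.png',cv2.resize(b[125:280,195:325],None,fx=3.8,fy=3.8,interpolation=cv2.INTER_CUBIC))
```

```text
(no output)
```

View pics/c1.png

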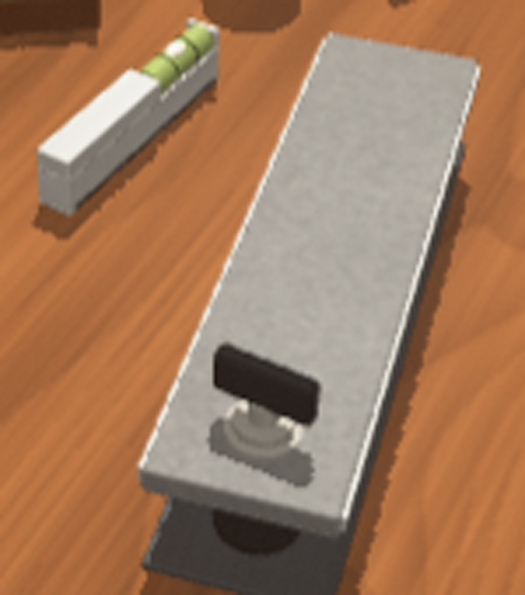

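View pics/c2.png

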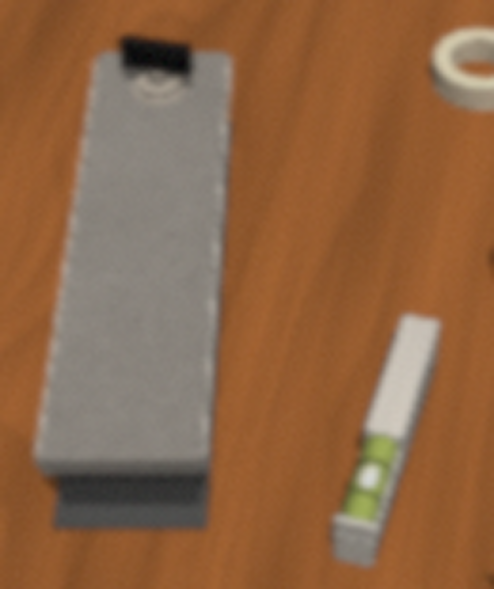

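```bash
cat >> h.py <<'E'
def undist(p,uv):
    m=p['mtx']; d=np.array([(uv[0]-m[0,2])/m[0,0],(uv[1]-m[1,2])/m[1,1]]); x=d.copy()
    for _ in range(10): x=d/(1+p['k1']*(x@x))
    return x
def ray(p,uv):
    x=undist(p,uv); d=p['R'].T@np.array([x[0],x[1],1]); return -p['R'].T@p['t'], d/np.linalg.norm(d)
def onz(p,uv,z):
    c,d=ray(p,uv); return c+d*(z-c[2])/d[2]
def tri(obs):
    A=np.zeros((3,3));b=np.zeros(3)
    L=[ray(p,uv) for p,uv in obs]
    for c,d in L:
        M=np.eye(3)-np.outer(d,d);A+=M;b+=M@c
    X=np.linalg.solve(A,b); return X,[np.linalg.norm(np.cross(X-c,d)) for c,d in L]
def proj(p,X):
    c=p['R']@X+p['t']; x=c[:2]/c[2]; x=x*(1+p['k1']*(x@x)); return p['mtx'][:2,:2]@x+p['mtx'][:2,2]
def load(f): return np.load('pics/'+f+'.npy',allow_pickle=True).item()
E
python3 - <<'E'
from h import *
np.set_printoptions(precision=1,suppress=True)
S=load('scene0');D=load('side0')
f=lambda u,v:(240+(u+.5)/3.5-.5,190+(v+.5)/3.5-.5)
g=lambda u,v:(195+(u+.5)/3.8-.5,125+(v+.5)/3.8-.5)
for n,a,b in [('lvl near R/L -',(72,165),(403,316)),('lvl -left',(38,155),(440,320)),('lvl + left',(190,22),(377,526)),('lvl + right',(218,34),(333,518)),
 ('bubble',(176,48),(368,477)),
 ('sh farL',(330,36),(210,465)),('sh farR',(479,64),(37,460)),('sh nearL',(142,468),(232,57)),('sh nearR',(342,520),(95,55)),
 ('wing topL',(218,346),(192,45)),('wing topR',(319,382),(122,38))]:
    print(n,*tri([(S,f(*a)),(D,g(*b))]))
E
```

```text
lvl near R/L - [481.4  -2.8  42.3] [np.float64(0.2319226544628981), np.float64(0.23192265446281882)]
lvl -left [456.3  -4.1  41.7] [np.float64(0.8282595130763161), np.float64(0.8282595130764563)]
lvl + left [470.8 174.4  42. ] [np.float64(1.2786147231252882), np.float64(1.2786147231252663)]
lvl + right [496.6 172.1  41.3] [np.float64(0.9572615530049656), np.float64(0.9572615530048609)]
bubble [480.6 139.1  44.2] [np.float64(0.6646192300930156), np.float64(0.6646192300929193)]
sh farL [577.9 168.4  69.8] [np.float64(2.6192444871041243), np.float64(2.6192444871040745)]
sh farR [680.  184.8  71.7] [np.float64(0.2806470512109145), np.float64(0.2806470512109245)]
sh nearL [ 652.6 -221.5   72.7] [np.float64(0.94310658144844), np.float64(0.9431065814481442)]
sh nearR [ 755.2 -203.6   73.7] [np.float64(1.8029578548636855), np.float64(1.8029578548636662)]
wing topL [ 668.5 -171.3  120.4] [np.float64(0.2915651799179911), np.float64(0.2915651799180309)]
wing topR [ 721.9 -169.6  120.4] [np.float64(0.7185935227492859), np.float64(0.7185935227491325)]
```

The close crop shows the silver bar with its green vial; the vial end points to world +y. Triangulated, its top is at 42 mm and it is 181 mm long. The shelf top comes out at about 72 mm, 396 mm long, and the wing top at 120 mm. All of these agree with the text.

```bash
cat >> h.py <<'E'
from scipy.spatial.transform import Rotation as Ro
def toolR(s): return Ro.from_euler('xyz',s['ee_rot'],degrees=True)
def plan(P,yaw):
    s=env.state(); R=toolR(s); T=Ro.from_euler('xyz',[180,0,yaw],degrees=True)
    print('pos',s['ee_pos'],'rot',s['ee_rot'],'F',s['force'],'t',s['time_s'],'w',s['gripper_width'],'q6',s['qpos'][5])
    print('offset in tool now (mm):',R.inv().apply(np.array(P)-s['ee_pos']),' rotvec deg:',np.degrees((R.inv()*T).as_rotvec()))
    print('offset in target axes (mm):',T.inv().apply(np.array(P)-s['ee_pos']))
np.set_printoptions(precision=1,suppress=True)
E
python3 - <<'E'
from h import *
S=load('scene0');W=load('wrist0')
for q in [(157,235),(215,262),(161,222),(200,200),(268,196),(134,345)]: print(q,onz(S,q,10))
s=env.state();R=toolR(s);C=-W['R'].T@W['t'];print('cam',C,'tool frame',R.inv().apply(C-s['ee_pos']),'fwd',R.inv().apply(W['R'][2]))
plan([476,85,150],85.2)
E
```

```text
(157, 235) [248.2 -79.1  10. ]
(215, 262) [419.4 -90.7  10. ]
(161, 222) [223.9 -35.9  10. ]
(200, 200) [250.3  84.   10. ]
(268, 196) [392.5 183.5  10. ]
(134, 345) [ 420.3 -345.3   10. ]
cam [ 65.6 575.4 384.1] tool frame [  73.5   -0.4 -170.8] fwd [-0.3 -0.   1. ]
pos [137.  558.1 213.3] rot [-179.9   -0.   166.2] F [-0.2 -0.7  0.3] t 0.15 w 91.2398298307108 q6 -1.1463582798661225
offset in tool now (mm): [-442.  -378.5   63.8]  rotvec deg: [-0.1  0.1 81. ]
offset in target axes (mm): [-443.   377.4   63.3]
```

```bash
python3 -m creep '{"offset":[[-0.044,-0.038,0],[-0.044,-0.038,0],[-0.044,-0.038,0],[-0.044,-0.038,0],[-0.044,-0.038,0]],"rotation":[[0,0,0],[0,0,0],[0,0,0],[0,0,0],[0,0,0]]}' 0.3
python3 -m creep '{"offset":[[-0.044,-0.038,0],[-0.044,-0.038,0],[-0.044,-0.038,0],[-0.044,-0.038,0],[-0.044,-0.038,0]],"rotation":[[0,0,0],[0,0,0],[0,0,0],[0,0,0],[0,0,0]]}'
python3 -m creep '{"offset":[[0,0,0],[0,0,0],[0,0,0],[0,0,0],[0,0,0]],"rotation":[[0,0,10.6],[0,0,10.6],[0,0,10.6],[0,0,10.6],[0,0,10.6]]}'
python3 -m creep '{"offset":[[0,0,0],[0,0,0],[0,0,0],[0,0,0]],"rotation":[[0,0,10],[0,0,9],[0,0,9],[0,0,0]]}'
python3 - <<'E'
from h import *
plan([476,85,150],85.2)
snap('wrist','w1')
E
```

```text
time_s: 0.78
ee_pos: [306.2, 319.8, 213.9]
ee_rot: [180.0, 0.0, 166.2]
force: [1.1, -0.1, -0.2]
gripper_width: 63.7
time_s: 1.4
ee_pos: [474.6, 82.7, 213.9]
ee_rot: [180.0, 0.0, 166.2]
force: [1.9, 0.9, 0.1]
gripper_width: 63.6
time_s: 2.02
ee_pos: [473.6, 84.4, 213.7]
ee_rot: [-180.0, -0.0, 112.8]
force: [0.3, 0.0, -0.7]
gripper_width: 64.1
time_s: 2.52
ee_pos: [473.6, 84.4, 213.7]
ee_rot: [-180.0, 0.0, 85.3]
force: [-0.2, 0.3, -0.2]
gripper_width: 64.2
pos [473.6  84.4 213.7] rot [-180.     0.    85.3] F [-0.2  0.3 -0.2] t 2.525 w 64.23226153878514 q6 13.421646178619882
offset in tool now (mm): [ 0.8  2.4 63.7]  rotvec deg: [-0.   0.   0.1]
offset in target axes (mm): [ 0.8  2.3 63.7]
```

View pics/w1.png

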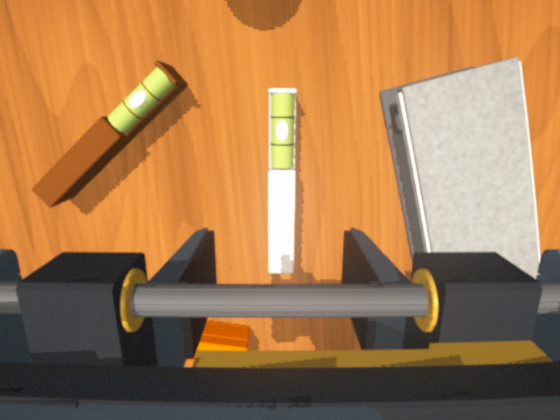

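The silver level is centred between the open fingers. Its +y end is at (282,89), the bubble at (282,130) and the lower visible end at (281,272). The brown look-alike is off to the left at (105,130), and a corner of the orange one shows at (225,338).

Run:
```python
from h import *
W=load('w1')
for q in [(268,89),(297,89),(267,270),(295,270),(282,130),(402,95),(519,60),(425,250)]: print(q,onz(W,q,45 if q[0]<300 else 73))
plan([477,85,15],85.3)
```

```text
(268, 89) [471.5 175.6  45. ]
(297, 89) [497.2 173.5  45. ]
(267, 270) [455.    1.3  45. ]
(295, 270) [483.3  -1.   45. ]
(282, 130) [481.1 138.6  45. ]
(402, 95) [582.1 161.   73. ]
(519, 60) [680.7 183.   73. ]
(425, 250) [604.2  21.9  73. ]
pos [473.6  84.4 213.8] rot [-180.     0.    85.4] F [-0.4  0.1  0. ] t 2.575 w 63.791116546510516 q6 13.375432329687815
offset in tool now (mm): [  0.9   3.4 198.8]  rotvec deg: [-0.   0.   0.1]
offset in target axes (mm): [  0.9   3.3 198.8]
```

```bash
python3 -m creep '{"offset":[[0.001,0.003,0.05],[0,0,0.05],[0,0,0.05],[0,0,0.035],[0,0,0.013]],"rotation":[[0,0,0.2],[0,0,0],[0,0,0],[0,0,0],[0,0,0]]}'
python3 -m creep '{"offset":[[0,0,0],[0,0,0],[0,0,0],[0,0,0],[0,0,0]],"rotation":[[0,0,0],[0,0,0],[0,0,0],[0,0,0],[0,0,0]]}' 1 30
```

```text
time_s: 3.2
ee_pos: [475.6, 85.0, 14.1]
ee_rot: [-179.8, 0.0, 85.1]
force: [0.1, -0.3, 0.8]
gripper_width: 64.0
time_s: 3.82
ee_pos: [476.7, 85.3, 16.7]
ee_rot: [180.0, -0.0, 85.0]
force: [-2.2, 0.9, 6.6]
gripper_width: 25.8
```

```bash
python3 -m creep '{"offset":[[0,0,-0.03],[0,0,-0.05],[0,0,-0.05],[0,0,0],[0,0,0]],"rotation":[[0,0,0],[0,0,0],[0,0,0],[0,0,-8],[0,0,-7.9]]}'
python3 - <<'E'
from h import *
plan([660,11.2,130],100.9)
snap('wrist','w2'); snap('scene','s2')
E
```

```text
time_s: 4.45
ee_pos: [476.5, 85.1, 146.1]
ee_rot: [180.0, 0.0, 101.2]
force: [-0.5, -0.2, -4.8]
gripper_width: 25.7
pos [476.5  85.1 146.1] rot [180.    0.  101.2] F [-0.5 -0.2 -4.8] t 4.45 w 25.710932791241547 q6 -2.4050467651217655
offset in tool now (mm): [-108.   165.7   16.2]  rotvec deg: [0.  0.  0.3]
offset in target axes (mm): [-107.3  166.2   16.1]
```

View pics/w2.png

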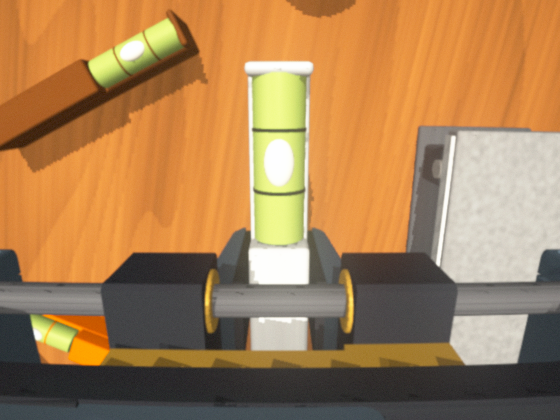

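The level is held straight, with its bubble at (279,162) between the lines at rows 130 and 191. The shelf edge on the right, from (455,135) to (440,250), runs about parallel to it. Next I carry it over the shelf.

```bash
python3 -m creep '{"offset":[[-0.027,0.0415,0],[-0.027,0.0415,0],[-0.027,0.0415,0],[-0.027,0.0415,0],[0,0,0]],"rotation":[[0,0,0.3],[0,0,0],[0,0,0],[0,0,0],[0,0,0]]}'
python3 - <<'E'
from h import *
plan([660,11.2,90],100.9)
snap('wrist','w3'); snap('scene','s3')
E
```

```text
time_s: 5.18
ee_pos: [662.6, 8.2, 143.9]
ee_rot: [180.0, 0.0, 100.4]
force: [-0.5, 0.4, -5.0]
gripper_width: 25.8
pos [662.6   8.2 143.9] rot [180.    0.  100.4] F [-0.5  0.4 -5. ] t 5.175 w 25.787038024737562 q6 -10.615673875577201
offset in tool now (mm): [ 3.5 -2.  53.9]  rotvec deg: [ 0.   0.  -0.5]
offset in target axes (mm): [ 3.5 -2.  53.9]
```

View pics/w3.png

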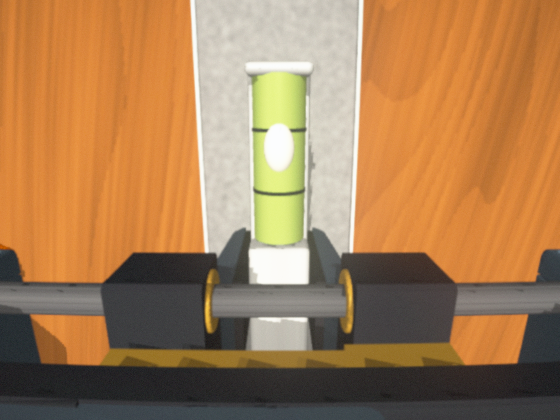

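View pics/s3.png

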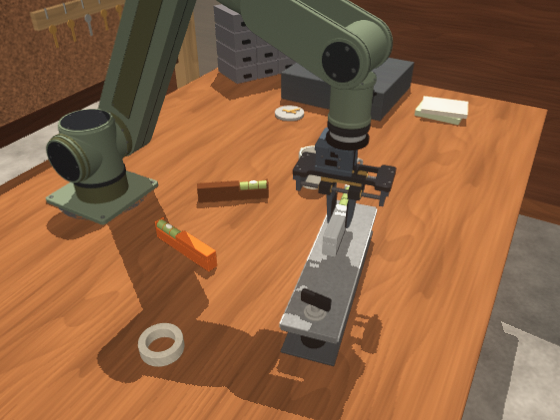

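The shelf edges run from (192,0) to (208,250) and from (361,0) to (350,250), so the shelf is centred on the bar at x≈279. It is close enough across and in yaw, so I'll lower it.

```bash
python3 - <<'E'
from h import *
W=load('w3')
for a,b in [((192,0),(361,0)),((208,250),(350,250))]: 
    A,B=onz(W,a,73),onz(W,b,73);print(A,B,(A+B)/2)
E
python3 -m creep '{"offset":[[0.003,-0.001,0.03],[0,0,0.015],[0,0,0.003],[0,0,0]],"rotation":[[0,0,0],[0,0,0],[0,0,0],[0,0,0]]}'
```

```text
[585.8 134.7  73. ] [686.7 153.2  73. ] [636.3 143.9  73. ]
[617.3 -24.1  73. ] [716.7  -5.9  73. ] [667. -15.  73.]
time_s: 5.78
ee_pos: [658.7, 12.7, 98.5]
ee_rot: [180.0, 0.0, 100.6]
force: [1.1, 1.0, -4.4]
gripper_width: 25.9
```

```bash
python3 -m creep '{"offset":[[0,0.002,0.003],[0,0,0.003],[0,0,0.001],[0,0,0]],"rotation":[[0,0,0],[0,0,0],[0,0,0],[0,0,0]]}'
python3 -m creep '{"offset":[[0,0,0.001],[0,0,0.001],[0,0,0]],"rotation":[[0,0,0],[0,0,0],[0,0,0]]}'
```

```text
time_s: 6.28
ee_pos: [661.0, 12.9, 91.9]
ee_rot: [179.9, 0.0, 100.6]
force: [-0.2, -0.1, -0.3]
gripper_width: 25.8
time_s: 6.65
ee_pos: [661.2, 12.4, 90.6]
ee_rot: [179.9, 0.1, 100.6]
force: [-0.9, -2.3, 7.7]
gripper_width: 26.1
```

```bash
python3 -m creep '{"offset":[[0,0,-0.001],[0,0,-0.001],[0,0,0],[0,0,0]],"rotation":[[0,0,0],[0,0,0],[0,0,0],[0,0,0]]}' 0.4
python3 -m creep '{"offset":[[0,0,-0.0],[0,0,-0.03],[0,0,-0.03],[0,0,0]],"rotation":[[0,0,0],[0,0,0],[0,0,0],[0,0,0]]}'
python3 -m creep '{"offset":[[-0.02,0,0],[0,0,0],[0,0,0],[0,0,0],[0,0,0]],"rotation":[[0,0,0],[0,0,0],[0,0,0],[0,0,0],[0,0,0]]}' 1 30
python3 - <<'E'
from h import *
plan([662,12,119],100.9)
snap('wrist','w4')
E
```

```text
time_s: 7.15
ee_pos: [660.3, 13.1, 90.7]
ee_rot: [-180.0, -0.0, 100.6]
force: [-0.5, 0.1, 0.1]
gripper_width: 54.7
time_s: 7.65
ee_pos: [662.1, 13.0, 153.6]
ee_rot: [179.7, 0.1, 100.6]
force: [-0.6, -0.7, -1.1]
gripper_width: 54.7
time_s: 8.28
ee_pos: [664.1, -6.5, 150.8]
ee_rot: [-180.0, -0.0, 100.6]
force: [-1.0, 0.1, 0.2]
gripper_width: 7.5
pos [664.1  -6.5 150.8] rot [-180.    -0.   100.6] F [-1.   0.1  0.2] t 8.275 w 7.529709466334766 q6 -12.174300972924064
offset in tool now (mm): [18.5  1.4 31.8]  rotvec deg: [-0.  -0.  -0.3]
offset in target axes (mm): [18.5  1.5 31.8]
```

View pics/w4.png

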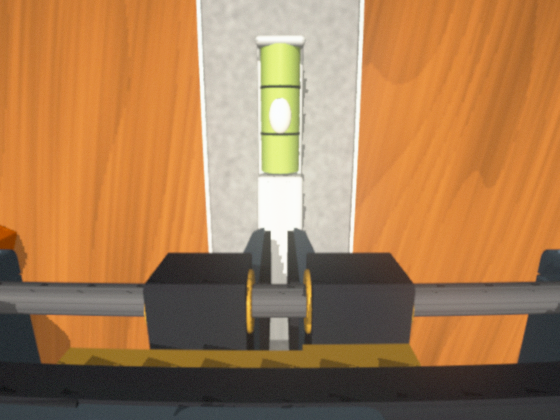

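The level stands upright and centred on the shelf, with the lines at rows 86 and 133 and the bubble at row 114 (unpressed). The closed fingers are over its plain end, so I'll press.

```bash
python3 -m creep '{"offset":[[0,0.001,0.02],[0,0,0.009],[0,0,0.002],[0,0,0.001],[0,0,0]],"rotation":[[0,0,0],[0,0,0],[0,0,0],[0,0,0],[0,0,0]]}'
python3 -m creep '{"offset":[[0,0,0.001],[0,0,0.001],[0,0,0],[0,0,0]],"rotation":[[0,0,0],[0,0,0],[0,0,0],[0,0,0]]}'
```

```text
time_s: 8.95
ee_pos: [665.3, -6.3, 119.5]
ee_rot: [180.0, -0.0, 100.6]
force: [-0.5, 1.3, 1.6]
gripper_width: 0.6
time_s: 9.45
ee_pos: [665.5, -7.1, 118.0]
ee_rot: [179.9, 0.1, 100.6]
force: [-1.5, -0.7, 5.8]
gripper_width: 0.5
```

```bash
python3 -m creep '{"offset":[[0,0,0.001],[0,0,0.0005],[0,0,0],[0,0,0],[0,0,0]],"rotation":[[0,0,0],[0,0,0],[0,0,0],[0,0,0],[0,0,0]]}'
python3 -m creep '{"offset":[[0,0,0],[0,0,0],[0,0,0],[0,0,0],[0,0,0]],"rotation":[[0,0,0],[0,0,0],[0,0,0],[0,0,0],[0,0,0]]}'
python3 - <<'E'
from h import *
import time
for i in range(3): s=env.state(); print(s['ee_pos'],s['force']); snap('wrist','w5%d'%i)
a=cv2.imread('pics/w52.png'); cv2.imwrite('pics/w5c.png',cv2.resize(a[20:200,200:360],None,fx=3.3,fy=3.3,interpolation=cv2.INTER_CUBIC))
E
```

```text
time_s: 10.07
ee_pos: [665.5, -7.1, 117.9]
ee_rot: [179.9, 0.1, 100.6]
force: [-3.5, -1.4, 11.0]
gripper_width: 0.7
time_s: 10.7
ee_pos: [665.5, -7.0, 117.9]
ee_rot: [179.9, 0.1, 100.6]
force: [-2.9, -1.8, 11.9]
gripper_width: 0.2
[665.5  -7.  117.9] [-2.9 -1.8 11.9]
[665.5  -7.  117.9] [-3.3 -1.  11.3]
[665.5  -7.  117.9] [-3.3 -1.6 11.2]
```

View pics/w5c.png

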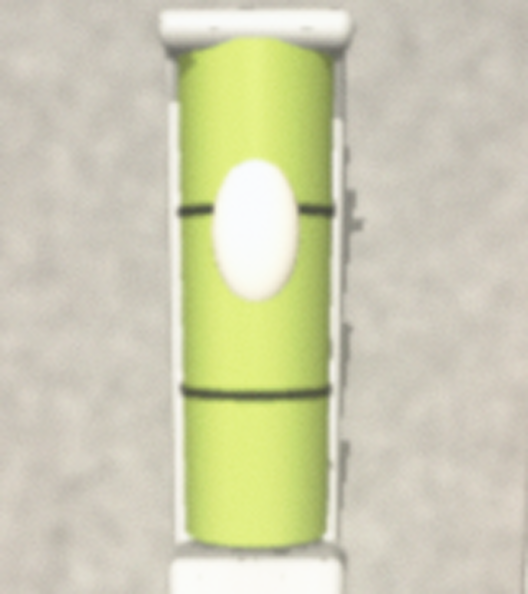

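Pressed at about 11 N. In the crop the bubble is at row 229 and the lines are at 211 and 394, so it sits towards the +y (pivot) end. Now to put a figure on it.

```bash
cat >> h.py <<'E'
def bub(f,z=117.5,rows=(20,200),cols=(255,305)):
    im=cv2.imread('pics/'+f+'.png').astype(int); p=load(f)
    r=im[rows[0]:rows[1],cols[0]:cols[1]]; B,G,R=r[...,0],r[...,1],r[...,2]
    m=((B>200)&(R>200)).astype(np.uint8); n,l,st,ce=cv2.connectedComponentsWithStats(m)
    for i in range(1,n):
        if st[i,4]>40: print('white',ce[i]+[cols[0],rows[0]],st[i])
    d=(r.sum(2)[:, :]).min(1) if 0 else None
    return p
E
python3 - <<'E'
from h import *
p=bub('w52')
f=lambda u,v:(200+(u+.5)/3.3-.5,20+(v+.5)/3.3-.5)
for z in (117.9,):
    a,b,c=[onz(p,f(256,v),z) for v in (211,394,229.5)]
    e=(a-b)/np.linalg.norm(a-b); print(np.linalg.norm(a-b), (c-(a+b)/2)@e)
    t,bt=[onz(p,f(256,v),z) for v in (159,300)]; print((t-(a+b)/2)@e,(bt-(a+b)/2)@e)
plan([695,-170.5,160],181.8)
E
```

```text
white [279.8  26.3] [  0   2  50   9 386]
white [301.6  69.8] [46 36  2 26 41]
white [276.6  88.8] [ 10  48  25  43 827]
white [301.5 104.1] [46 66  2 39 72]
white [300.3 173.6] [ 43 143   4  21  45]
white [278.5 194.1] [  0 169  49  11 523]
24.577371672064196 9.872940490770375
19.004248356745933 0.5308660510373006
pos [665.6  -7.  117.9] rot [179.9   0.1 100.6] F [-3.7 -1.4 11.2] t 10.85 w 0.2788570617185033 q6 -12.16172881919819
offset in tool now (mm): [-166.1   -1.   -41.9]  rotvec deg: [  0.1   0.1 -81.2]
offset in target axes (mm): [ -24.3 -164.3  -42.1]
```

Bubble is at +10.0 mm, so the foot needs about 0.83 rad (47.5°) clockwise. I'm going to the wing.

```bash
python3 -m creep '{"offset":[[0,0,-0.02],[0,0,-0.04],[-0.055,0,0],[-0.055,0,0],[-0.056,-0.001,0]],"rotation":[[0,0,0],[0,0,0],[0,0,0],[0,0,0],[0,0,0]]}'
python3 -m creep '{"offset":[[0,0,0],[0,0,0],[0,0,0],[0,0,0],[0,0,0]],"rotation":[[0,0,-10.6],[0,0,-10.6],[0,0,-10.6],[0,0,-10.6],[0,0,-10.6]]}' 0.4
python3 -m creep '{"offset":[[0,0,0],[0,0,0],[0,0,0],[0,0,0]],"rotation":[[0,0,-10],[0,0,-9],[0,0,-9],[0,0,0]]}'
python3 - <<'E'
from h import *
plan([695,-170.5,88],181.8)
snap('wrist','w6')
E
```

```text
time_s: 11.48
ee_pos: [695.0, -171.1, 175.2]
ee_rot: [180.0, -0.0, 100.6]
force: [0.1, -0.1, 0.4]
gripper_width: 0.1
time_s: 12.1
ee_pos: [694.6, -169.8, 174.8]
ee_rot: [180.0, -0.0, 153.9]
force: [0.5, 0.2, -0.2]
gripper_width: 47.7
time_s: 12.6
ee_pos: [694.7, -169.8, 174.9]
ee_rot: [180.0, -0.0, -178.5]
force: [0.3, -0.6, 0.2]
gripper_width: 54.7
pos [ 694.7 -169.8  174.9] rot [ 180.    -0.  -178.5] F [ 0.3 -0.6  0.2] t 12.6 w 54.6673000876671 q6 -106.16053910500531
offset in tool now (mm): [-0.4 -0.7 86.9]  rotvec deg: [ 0.  -0.  -0.3]
offset in target axes (mm): [-0.3 -0.7 86.9]
```

View pics/w6.png

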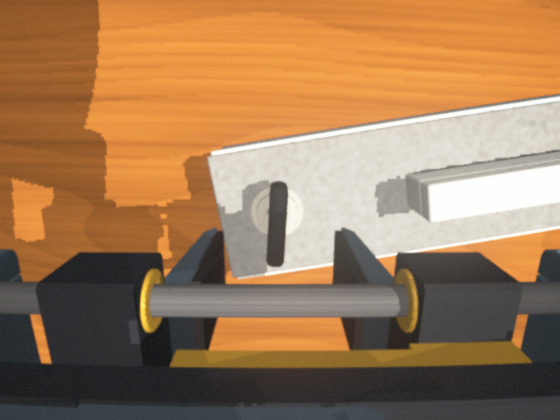

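The wing, from (279,184) to (276,264), lies between the open fingers. Its direction and centre check next.

Run:
```python
from h import *
W=load('w6')
A,B=onz(W,(279.5,184),118),onz(W,(276,264),118); print(A,B,(A+B)/2,np.degrees(np.arctan2(*(A-B)[1::-1])))
```

```text
[ 666.9 -170.6  118. ] [ 722.  -171.4  118. ] [ 694.5 -171.   118. ] 179.11314903394063
```

```bash
python3 -m creep '{"offset":[[0,-0.001,0.045],[0,0,0.03],[0,0,0.008],[0,0,0],[0,0,0]],"rotation":[[0,0,1],[0,0,0],[0,0,0],[0,0,0],[0,0,0]]}'
python3 -m creep '{"offset":[[0,0,0],[0,0,0],[0,0,0],[0,0,0],[0,0,0]],"rotation":[[0,0,0],[0,0,0],[0,0,0],[0,0,0],[0,0,0]]}' 1 40
```

```text
time_s: 13.28
ee_pos: [695.8, -171.1, 94.2]
ee_rot: [-180.0, 0.2, -179.4]
force: [-0.8, -0.1, 0.4]
gripper_width: 55.1
time_s: 13.9
ee_pos: [694.7, -171.2, 92.5]
ee_rot: [-180.0, 0.0, -179.4]
force: [0.1, 0.1, 0.6]
gripper_width: 13.0
```

```bash
python3 -m creep '{"offset":[[0,0,-0.001],[0,0,-0.001],[0,0,-0.001],[0,0,-0.001],[0,0,-0.001]],"rotation":[[0,0,9.5],[0,0,9.5],[0,0,9.5],[0,0,9.5],[0,0,9.5]]}'
python3 -m creep '{"offset":[[0,0,0],[0,0,0],[0,0,0]],"rotation":[[0,0,0],[0,0,0],[0,0,0]]}'
python3 -m creep '{"offset":[[0,0,0],[0,0,0],[0,0,0]],"rotation":[[0,0,0],[0,0,0],[0,0,0]]}' 0.4
python3 -m creep '{"offset":[[0,0,-0.03],[0,0,-0.05],[0,0,0]],"rotation":[[0,0,0],[0,0,0],[0,0,0]]}'
python3 - <<'E'
from h import *
plan([665.5,-7,160],100.6)
snap('wrist','w7')
E
```

```text
time_s: 14.52
ee_pos: [695.1, -169.2, 97.3]
ee_rot: [179.9, -0.1, 132.8]
force: [0.6, 3.1, -1.0]
gripper_width: 13.2
time_s: 14.9
ee_pos: [695.1, -169.3, 97.3]
ee_rot: [179.9, -0.1, 133.3]
force: [1.8, 4.9, -0.8]
gripper_width: 13.0
time_s: 15.28
ee_pos: [694.5, -171.5, 97.4]
ee_rot: [-180.0, 0.0, 133.1]
force: [0.7, -0.2, -0.1]
gripper_width: 40.2
time_s: 15.65
ee_pos: [697.1, -172.0, 182.9]
ee_rot: [179.7, 0.5, 133.1]
force: [0.7, -0.2, -0.5]
gripper_width: 54.8
pos [ 697.1 -172.   182.9] rot [179.7   0.5 133.1] F [ 0.7 -0.2 -0.5] t 15.65 w 54.81422944360392 q6 -57.87191632879607
offset in tool now (mm): [142.3  89.6  22.1]  rotvec deg: [ 0.4  0.4 32.5]
offset in target axes (mm): [168.   -0.7  22.9]
```

View pics/w7.png

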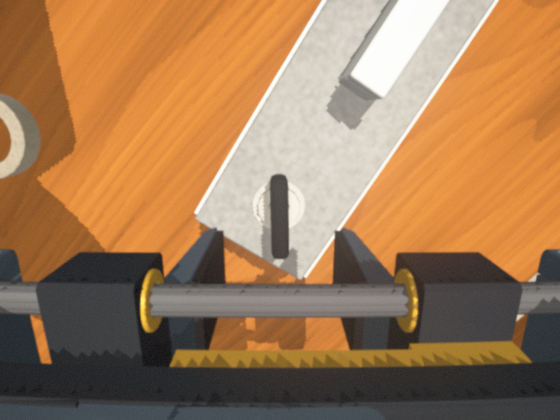

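The wing, from (279,178) to (281,256), followed the tool and now stands about 47° clockwise of where it was. I'm going back to press.

```bash
python3 -m creep '{"offset":[[0,0,0],[0,0,0],[0,0,0],[0,0,0],[0,0,0]],"rotation":[[0,0,10.5],[0,0,10.5],[0,0,10.5],[0,0,0.8],[0,0,0]]}' 1 30
python3 -m creep '{"offset":[[0.056,0,0],[0.056,0,0],[0.056,0,0.01],[0,0,0.01],[0,0,0]],"rotation":[[0,0,0],[0,0,0],[0,0,0],[0,0,0],[0,0,0]]}'
python3 - <<'E'
from h import *
plan([665.5,-7,120],100.6)
E
```

```text
time_s: 16.32
ee_pos: [694.3, -170.9, 176.5]
ee_rot: [-179.9, -0.0, 100.9]
force: [0.6, -0.5, -1.2]
gripper_width: 8.2
time_s: 16.95
ee_pos: [662.7, -6.1, 156.4]
ee_rot: [-179.9, 0.0, 100.9]
force: [-0.3, -0.9, 0.9]
gripper_width: 0.6
pos [662.7  -6.1 156.4] rot [-179.9    0.   100.9] F [-0.3 -0.9  0.9] t 16.95 w 0.5937691972086659 q6 -12.392818332443074
offset in tool now (mm): [-1.4  2.7 36.4]  rotvec deg: [-0.1  0.   0.3]
offset in target axes (mm): [-1.4  2.6 36.4]
```

```bash
python3 -m creep '{"offset":[[-0.001,0.002,0.02],[0,0,0.009],[0,0,0.003],[0,0,0.002],[0,0,0.001]],"rotation":[[0,0,0],[0,0,0],[0,0,0],[0,0,0],[0,0,0]]}'
python3 -m creep '{"offset":[[0,0,0.001],[0,0,0.001],[0,0,0],[0,0,0]],"rotation":[[0,0,0],[0,0,0],[0,0,0],[0,0,0]]}'
```

```text
time_s: 17.58
ee_pos: [665.8, -7.0, 123.2]
ee_rot: [179.9, 0.1, 100.8]
force: [-0.3, -1.3, 2.3]
gripper_width: 0.7
time_s: 18.08
ee_pos: [665.9, -6.7, 120.9]
ee_rot: [179.9, 0.0, 100.8]
force: [0.5, -3.3, 3.6]
gripper_width: 0.6
```

```bash
python3 -m creep '{"offset":[[0,0,0.001],[0,0,0.001],[0,0,0],[0,0,0]],"rotation":[[0,0,0],[0,0,0],[0,0,0],[0,0,0]]}'
python3 -m creep '{"offset":[[0,0,0.0004],[0,0,0],[0,0,0],[0,0,0],[0,0,0]],"rotation":[[0,0,0],[0,0,0],[0,0,0],[0,0,0],[0,0,0]]}'
python3 -m creep '{"offset":[[0,0,0],[0,0,0],[0,0,0],[0,0,0],[0,0,0]],"rotation":[[0,0,0],[0,0,0],[0,0,0],[0,0,0],[0,0,0]]}'
python3 - <<'E'
from h import *
snap('wrist','w8'); snap('scene','s8'); snap('side','d8')
a=cv2.imread('pics/w8.png'); cv2.imwrite('pics/w8c.png',cv2.resize(a[20:200,200:360],None,fx=3.3,fy=3.3,interpolation=cv2.INTER_CUBIC)); bub('w8')
E
```

```text
time_s: 18.58
ee_pos: [665.9, -6.8, 120.2]
ee_rot: [179.9, 0.1, 100.8]
force: [-0.3, -4.1, 9.1]
gripper_width: 0.5
time_s: 19.2
ee_pos: [665.9, -6.8, 120.2]
ee_rot: [179.9, 0.1, 100.8]
force: [-1.7, -4.2, 11.9]
gripper_width: 0.8
time_s: 19.82
ee_pos: [665.9, -6.8, 120.2]
ee_rot: [179.9, 0.1, 100.8]
force: [-0.1, -2.9, 11.3]
gripper_width: 0.5
white [279.6  24.5] [  0   1  50   8 395]
white [301.1  86.1] [ 45  36   3  62 108]
white [276.3 107.8] [  9  68  25  41 797]
white [300.  151.8] [ 43 101   4  62 112]
white [278.4 193. ] [  0 167  48  13 620]
```

View pics/w8c.png

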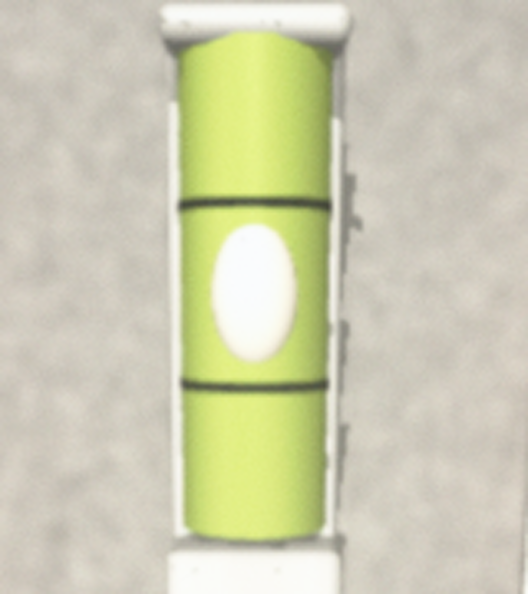

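View pics/s8.png

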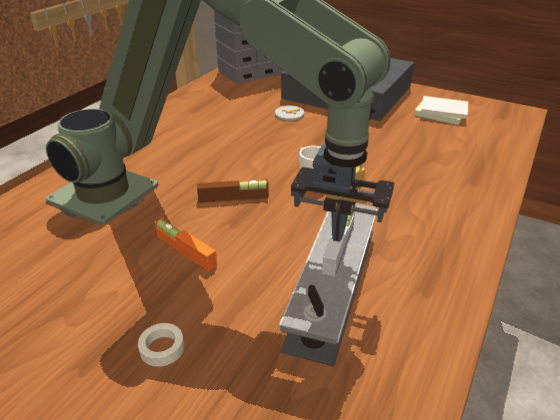

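Pressed at 11 N, the bubble is at crop row 293 and the lines are at 204 and 386, so it is centred within about 0.3 mm. The scene shows the wing free and the tape, padlock and mug in place. I'll check the level's position and the force once more before handing in.

Run:
```python
from h import *
p=load('w8'); f=lambda u,v:(200+(u+.5)/3.3-.5,20+(v+.5)/3.3-.5)
m=(onz(p,f(256,204),120.2)+onz(p,f(256,386),120.2))/2; e=np.array([-.189,.982])
c=m[:2]-52*e; foot=np.array([694.7,-171]); print('centre',c,'along from foot',(c-foot)@e,'across',(c-foot)@np.array([.982,.189]))
a,b=onz(p,f(256,204),120.2),onz(p,f(255,386),120.2); print(np.degrees(np.arctan2(-(a-b)[0],(a-b)[1])))
s=env.state(); print(s['force'],s['ee_pos'],s['time_s'])
for k,n in (('scene','s8'),('side','d8')): 
    d=cv2.absdiff(cv2.imread('pics/%s0.png'%k),cv2.imread('pics/%s.png'%n)).max(2)
    print(k, (d[320:370,130:190]>40).sum() if k=='scene' else [(d[290:345,270:320]>40).sum(),(d[320:352,220:248]>40).sum(),(d[130:155,305:338]>40).sum()])
env.job_done()
```

```text
centre [661.3  13.8] along from foot 187.822088829752 across 2.1673305552463153
10.471484372843967
[-0.5 -2.8 11.4] [665.9  -6.8 120.2] 19.975
scene 1919
side [np.int64(0), np.int64(0), np.int64(560)]
the job is handed in; nothing more can be done
```

The spirit level is on the shelf and the foot is set. I handed the job in at about 20 s, still pressing at about 11 N with the foot let go; no verdict was reported.

- **Work done:** I placed the level on the shelf and let it go. Pressed, the bubble read +10 mm, so I turned the wing about 47° clockwise, released it and pressed again.
- **Last checks:**
  - **Bubble:** about 0.3 mm off centre.
  - **Position:** the level is about 3 mm along and 2 mm across from its spot, and within 0.5° of the shelf's length.
  - **Press:** steady at 11.4 N, and the arm stopped sinking as the force rose, so I take the shelf as fully bedded. I had no direct bedding reading.
- **Bystanders:** the mug and padlock areas in the side picture are unchanged from the start. The same comparison flagged changed pixels around the tape roll in both the scene and side pictures. By eye, in the scene picture only, the roll still sits at (161,344) and the change looks like the arm's shadow. The arm never went near it.

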